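# Top off the round-stock rack and hold its keeper pin through both bushings

### The job

Lay the third wooden roller blank in the gap on top of the two in the blue-bracketed rack, lined up with them, and let go. Then take the red-handled keeper pin from the pin block and thread it from above through the upper, then the lower brass bushing at the end of the rack. Finish still holding it there, upright and still, hanging from the gripper without pressing on anything, tip about 20 mm below the lower bushing and handle about 15 mm clear of the upper one; leave the oil tin, sanding block and black-handled scriber alone.

Things in the scene. Friction and masses are not known exactly. Their poses are not given: they have to be found in the camera images.
- rack: Fixed rack: floor 12 mm above the bench, grey side walls 42 mm high and 101 mm apart inside, end wall 48 mm high at its -x end, open at its +x end; y from -59 to 71 mm, x from -66 to 100 mm. Origin: on the bench under the middle of its two blanks; x along them to the open end. A blue post, 14 mm wide, 138 mm high, at x 80, y 60 mm, carries 2 arms, each with a brass bushing at x 80, y 0.
- saddle (a point): Where the centre of the third blank comes to lie: midway over the two blanks in the rack, 80 mm above the bench (they touch or nearly touch each other). Axes as the rack's.
- eye_top (a point): Centre of the upper bushing's top face, 138 mm above the bench. Both bushings: same vertical axis, outer diameter 32 mm, bore 17 mm, 16 mm high (the upper at heights 122 to 138 mm). Axes as the rack's.
- eye_low (a point): Centre of the lower bushing's underside, 46 mm above the bench (it spans heights 46 to 62 mm). Below it there is only the bench. Axes as the rack's.
- blank: Third roller blank, loose: brown wooden cylinder with two dark bands, diameter 50 mm, length 110 mm, about 150 g. Origin: its centre; x along its axis (either way round). It starts lying in the cradle with its centre 36 mm above the bench.
- blank_left: Same kind of blank, loose, lying in the rack on its +y side; origin at its centre (37 mm above the bench), x along its axis.
- blank_right: Same kind of blank, loose, lying in the rack on its -y side; origin at its centre (37 mm above the bench), x along its axis.
- cradle: Small low wooden cradle fixed to the bench, 110 x 44 mm, 15 mm high, two strips along its x on which the third blank lies lengthwise. Origin: centre of its underside.
- pin: Keeper pin, loose, about 140 g: steel shaft 12 mm in diameter, 126 mm long, its last 8 mm tapering to 6 mm at the tip; on top a round red handle, diameter 26 mm, 126 to 171 mm from the tip. Origin: the end of the tip; z along the shaft towards the handle. Starts upright in a hole of the pin block, tip 10 mm above the bench.
- pin_shoulder (a point): Centre of the underside of the pin's red handle, 126 mm from the tip.
- block: Wooden pin block fixed to the bench, 50 mm (x) by 140 mm (y), 60 mm high, with two holes of diameter 13.5 mm, 50 mm deep, at y +40 and -40 mm; one holds the keeper pin, the other the scriber. Origin: centre of its underside.
- scriber: Bystander, loose: same shape as the pin but shorter (shaft 100 mm) with a black handle 35 mm high. Origin: the end of its tip. Stands in the other hole of the block.
- tin: Bystander, loose: closed metal oil tin with a black label, diameter 66 mm, height 130 mm, standing. Origin: centre of its underside.
- sanding_block: Bystander, loose: cork sanding block 110 x 60 x 30 mm lying flat. Origin: centre of its underside.
Not all that is in view belongs to the job. Leave any purple look-alike of the pin alone.

How it is judged:
By the outcome, as a careful person would: the job done as asked, in the order asked, and still so for the second after the job is handed in, while the arm keeps its last pose, push and grip.
It also fails if it takes over 72 s, if anything falls off the work surface, if the arm or the gripper's body presses on something with over 40 N, if the wrist force passes 120 N, or if a joint passes its speed limit or range.

### The arm

A 6-joint arm with a two-finger parallel gripper is mounted at the origin on the work surface. World frame = base frame: x ahead of the robot, y to its left, z up, the work surface at z = 0. Lengths are in mm, angles in rad, forces in N, time in s.
With the tool pointing down it reaches from about 350 to 975 mm from the base axis. Payload 7.1 kg.
Tool frame: the origin (TCP) lies between the finger pads; the fingertips stand tcp_to_tips ahead of it and the grasp point (between the pads) lies 5 mm behind it (tcp_to_tips is the distance from the TCP to the fingertips, in mm); z points along the fingers, y is the line along which they close (so a half turn about z gives the same grasp; the last joint's range is limited). The gripper opens to 88 mm and grips with 3 to 60 N. Pads are 20 mm wide; open, the fingers measure 115 mm over their backs; the gripper's body (75 mm by 178 mm) begins 61 mm behind the grasp point.
Start: joints at [1.155, 0.423, 1.63, -0, 1.089, -0.019], TCP at [241.511, 576.435, 236.675] pointing down, gripper open.
Joint ranges: [-3, 3], [-0.9, 2.11], [0.09, 2.58], [-1.31, 4.45], [0.11, 2.69], [-2.54, 2.54]. Speed limits (rad/s): [2.39, 2.39, 3.01, 3.14, 3.14, 3.14].

### API

Orientations are given as a unit quaternion [w, x, y, z].
In Python, from cell import sense, grab_frame, job_done, tcp_to_tips gives the robot as it stands. The module is installed in compiled form; this text tells all that it offers.
- The arm moves only by the tool apply_moves, never from a script. Its argument "plan" is a list of rows, each a list of 6 numbers: the shift along the tool's x, y, z in cm, then the turn, a rotation vector about the tool's x, y, z in degrees. In form: [[dx, dy, dz, ax, ay, az], ...]. A call has exactly 8 rows; each row shifts and turns the commanded pose from where the row before left it, along the tool's axes as they then stand; what a row does not reach is not made up. A row lasts 1/10 s, in which the tool goes at most 50 mm and 8.59 degrees, less where a joint would pass 70% of its speed; a pose out of reach is approached as far as the arm can. A call with a gripper value outside its range is refused whole. "fingers" is the finger opening in cm, from 0 to 8.78, set as the call begins (left out, the last holds). The fingers move at their own pace and stop on an object; "force" is the grip in N (left out, the last holds). Time passes only in rows, so rows that do not move let the fingers close, or fill a call up. It gives the time, the measured TCP pose, the force, the opening and the grip force at its end, in the units of the state.
- sense(): the state, without advancing time (a new reading comes with each control period).
- grab_frame(name): name is "side" or "top" or "wrist"; returns a dict with "frame" (400x640x3 uint8, red, green, blue), "intrinsics" (3x3 intrinsics, pixels), "world_from_camera" (4x4, takes a point from camera to world coordinates); the wrist camera has in their place "hand_eye" (4x4, takes a point from camera to tool coordinates, whose origin is the TCP and whose axes are the flange's). Camera axes: x right, y down, z forward; pixel columns grow to the right and rows downward; lengths in mm; the calibration is good to about 2 mm. A picture is of the moment at which its call begins: read the wrist's pose just before it. There is no depth.
- job_done(): hands the job in; it is judged then, once.
The state is a dict: "time": time; "joint_positions": joint angles; "dq": joint speeds; "tau": joint torques, N m; "tcp_pos": TCP position; "tool_rot": TCP orientation; "contact_force": force on the tool from outside, world axes, zero at the start; "moment": the same for the moment, N m; "opening": finger opening in mm; "grip_force": force on a finger pad.
Only numpy, scipy, OpenCV 4.12 (cv2) and the standard library are available. Lean on these libraries where they do the work, as an engineer would, in place of code of your own. Each camera call takes 0.05 s, during which the arm holds its last target. There are 200 camera calls.

## Working session

There is one attempt and no reset: what is moved stays moved. The work goes in short steps, Python scripts to look and compute and a tool call to move; the robot and the scene stay as the last step left them, time stands still between calls to the robot, and variables do not carry over. Pictures are saved under pics/ and viewed, at most 10 in all, crops included, and the job is handed in when it is done.

Besides the shell and the picture viewer there is one more tool, called as name([rows], argument=value, ...), one row to a line, values as JSON. apply_moves: Moves the arm, as the interface text tells. Its arguments: {"type":"object","properties":{"plan":{"type":"array","items":{"type":"array","items":{"type":"number"}}},"fingers":{"type":"number"},"force":{"type":"number"}},"required":["plan"]}

```bash
mkdir -p pics; ls
cat > h.py <<'E'
import numpy as np, cv2
from cell import sense, grab_frame, job_done, tcp_to_tips
def save(f,n): cv2.imwrite('pics/'+n+'.png',f['frame'][:,:,::-1])
E
python3 - <<'E'
from h import *
import pickle
print(tcp_to_tips, sense())
d={}
for n in ('side','top','wrist'):
    f=grab_frame(n); d[n]=f; save(f,n+'0')
    print(n,f['intrinsics'].tolist(), np.round(f.get('world_from_camera',f.get('hand_eye')),3).tolist())
pickle.dump(d,open('d0.pkl','wb'))
E
```

```text
pics
14.0 {'time': 0.0, 'joint_positions': array([ 1.15500778e+00,  4.23862959e-01,  1.63068971e+00, -2.69624115e-05,
        1.08859649e+00, -1.89734431e-02]), 'dq': array([ 4.83689299e-04,  5.27007901e-05, -1.56550927e-03, -2.29105821e-03,
        1.49579751e-03,  5.34752533e-04]), 'tau': array([-9.91742090e-04, -5.44613421e+01, -2.73668468e+01,  6.44577853e-02,
        2.27123313e-02, -1.18334233e-04]), 'tcp_pos': array([241.30166907, 575.95609918, 235.88798552]), 'tool_rot': array([-1.56190670e-04,  1.97102178e-01,  9.80382642e-01, -7.62515440e-04]), 'contact_force': array([-0.18109249,  0.66799325,  0.8108813 ]), 'moment': array([-0.02402128, -0.02222775, -0.04631705]), 'grip_force': 0.0, 'opening': 87.47252663800694}
side [[425.8452648186319, 0.0, 313.7668346267241], [0.0, 425.8452648186319, 198.728665448037], [0.0, 0.0, 1.0]] [[0.989, -0.098, 0.107, 466.943], [-0.144, -0.56, 0.816, -820.003], [-0.02, -0.823, -0.568, 649.524], [0.0, 0.0, 0.0, 1.0]]
top [[424.55620987160324, 0.0, 315.2942604500563], [0.0, 424.55620987160324, 198.0380631438351], [0.0, 0.0, 1.0]] [[-0.003, -0.999, 0.047, 516.146], [-1.0, 0.003, 0.009, -22.025], [-0.009, -0.047, -0.999, 1183.856], [0.0, 0.0, 0.0, 1.0]]
wrist [[342.9497592119388, 0.0, 320.30919667287077], [0.0, 342.9497592119388, 198.7721224200648], [0.0, 0.0, 1.0]] [[-0.0, -0.968, -0.252, 68.682], [1.0, -0.0, -0.0, -0.248], [0.0, -0.252, 0.968, -148.969], [0.0, 0.0, 0.0, 1.0]]
```

View pics/top0.png

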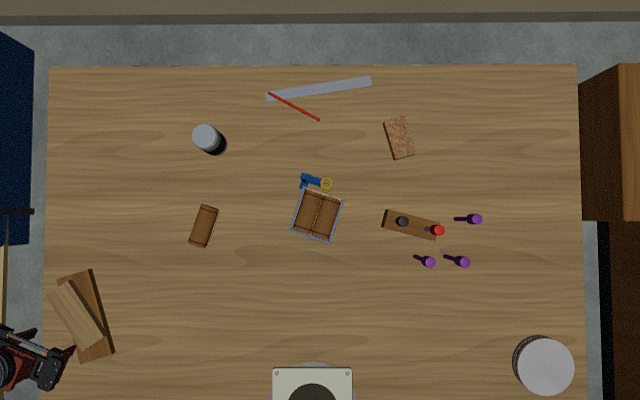

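View pics/side0.png

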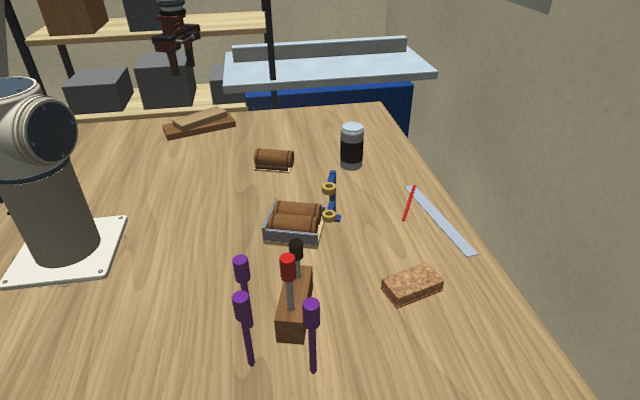

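The top view shows:
- the cradle blank at about (203,226)
- the rack with its two blanks at (316,215), and the brass bushing at (326,184)
- the pin block with a black handle at (402,221) and a red one at (438,230)

What could be mistaken for the targets (top-view pixels):
- **Blank:** the loose one at (203,226). The two rack blanks at (307,213) and (326,216) and the planks at (85,320) are not it.
- **Pin:** the red handle at (438,230). The purple pins at (475,219), (428,262) and (462,262), the black scriber at (402,221) and the red pencil at (293,106) are not it.

```bash
cat >> h.py <<'E'
from scipy.spatial.transform import Rotation as R
def T_tool(s):
    q=s['tool_rot']; T=np.eye(4); T[:3,:3]=R.from_quat([q[1],q[2],q[3],q[0]]).as_matrix(); T[:3,3]=s['tcp_pos']; return T
def shot(n):
    s=sense(); f=grab_frame(n)
    f['W']=T_tool(s)@f['hand_eye'] if n=='wrist' else f['world_from_camera']
    return f
def ray(f,uv,z):
    "pixels -> world points on the plane at height z"
    uv=np.atleast_2d(uv).astype(float); K=f['intrinsics']; W=f['W']
    d=(W[:3,:3]@np.linalg.inv(K)@np.c_[uv,np.ones(len(uv))].T).T; o=W[:3,3]
    return o+d*((z-o[2])/d[:,2])[:,None]
def proj(f,P):
    P=np.atleast_2d(P); C=np.linalg.inv(f['W']); c=(C[:3,:3]@P.T).T+C[:3,3]; p=(f['intrinsics']@c.T).T
    return p[:,:2]/p[:,2:]
def blobs(f,lo,hi,amin=10):
    "HSV mask components: area, centroid, minAreaRect"
    m=cv2.inRange(cv2.cvtColor(f['frame'],cv2.COLOR_RGB2HSV),lo,hi)
    out=[]
    for c in cv2.findContours(m,cv2.RETR_EXTERNAL,cv2.CHAIN_APPROX_NONE)[0]:
        a=cv2.contourArea(c)
        if a>=amin: M=cv2.moments(c); out.append((a,(M['m10']/M['m00'],M['m01']/M['m00']),cv2.minAreaRect(c),c))
    return sorted(out,key=lambda o:-o[0])
E
python3 - <<'E'
from h import *
import pickle
d=pickle.load(open('d0.pkl','rb'))
t=d['top'];t['W']=t['world_from_camera'];s=d['side'];s['W']=s['world_from_camera']
w=d['wrist']; 
print('tcp in top/side',proj(t,[241,576,236]),proj(s,[241,576,236]))
def cr(f,x,y,a=40,b=30,k=5): return cv2.resize(f['frame'][y-b:y+b,x-a:x+a,::-1],None,fx=k,fy=k,interpolation=cv2.INTER_CUBIC)
cv2.imwrite('pics/c1.png',np.vstack([np.hstack([cr(t,203,226),cr(t,316,210)]),np.hstack([cr(t,420,226),cr(s,290,270)])]))
for n,lo,hi in [('red',(0,170,110),(6,255,255)),('blue',(105,150,60),(125,255,255)),('brass',(20,120,100),(30,255,255)),('brown',(5,110,40),(15,255,140))]:
    for f,q in ((t,'top'),(s,'side')):
        for b in blobs(f,lo,hi,15)[:8]: print(n,q,b[0],np.round(b[1],1),np.round(b[2][1],1),round(b[2][2],1))
E
```

```text
tcp in top/side [[ 49.22591433 343.09484557]] [[182.62105906  66.5525267 ]]
red top 78.0 [295.1 106.9] [58.2  2.4] 28.1
red top 74.0 [439.  229.8] [9.9 9.9] 45.0
red side 115.0 [287.  257.8] [10. 14.] 90.0
red side 57.0 [408.  203.7] [ 2.5 36. ] 18.4
blue top 129.0 [309.3 179.8] [19.4 15.3] 9.5
blue side 630.0 [345.6  88. ] [  6.3 135.4] 85.9
blue side 102.5 [257.6  93.8] [ 5.1 25.3] 86.2
blue side 37.0 [331.4 176.6] [ 5.1 11. ] 11.3
blue side 28.0 [331.3 204.6] [5.1 8.2] 9.5
brass top 129.5 [326.1 183.8] [14. 11.] 90.0
brass side 80.0 [328.3 213.8] [ 8. 13.] 90.0
brass side 78.5 [328.3 186.4] [13.  9.] 0.0
brown top 6517.5 [612.5 138.3] [161.  59.] 90.0
brown top 793.5 [317.9 213.8] [37.  41.3] 17.7
brown top 702.0 [398.6 139.8] [40.6 23.8] 73.3
brown top 627.0 [202.9 226.1] [19.1 42.6] 20.6
brown top 545.5 [ 89.4 291.7] [64.4 23.5] 69.4
brown top 307.0 [408.3 224.7] [57.8 18.7] 14.9
brown top 196.0 [ 94.9 349.2] [20.7 38.4] 70.5
brown top 119.5 [622.8 301.1] [27. 24.] 0.0
brown side 1015.5 [295.6 218.8] [51.2 28.2] 5.2
brown side 603.5 [289.7 330.5] [31.7 35.6] 5.0
brown side 544.0 [273.8 160.2] [39.3 19.2] 3.9
brown side 530.5 [410.8 294.7] [61.9 27.8] 1.0
brown side 262.0 [213.  126.3] [15.3 51.2] 76.0
brown side 130.0 [167.6  22.7] [17. 22.] 90.0
brown side 71.0 [174.5 135.2] [21.1 10.1] 10.0
brown side 49.0 [309.9 285.9] [ 4.6 28.3] 9.5
```

View pics/c1.png

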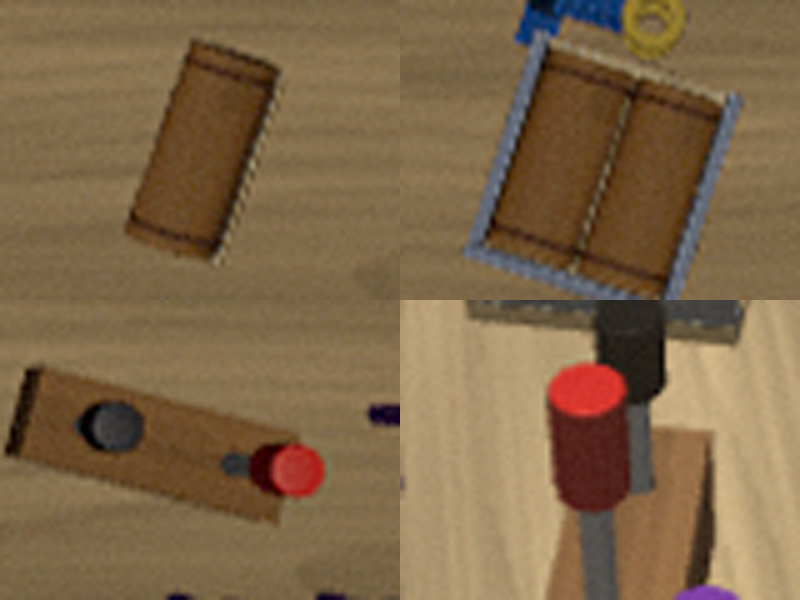

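The crop confirms both choices: the loose brown blank with two dark bands lies alone on the cradle, and the red handle stands at the block's right-hand hole with the black scriber in the other. Next I'll get rough positions and the first shift.

```bash
cat >> h.py <<'E'
def togo(P,ydeg=None):
    "print shift (cm, tool axes now) to TCP target P and the turn to put tool z down, tool y at angle ydeg"
    s=sense(); T=T_tool(s); d=T[:3,:3].T@(np.array(P)-T[:3,3])/10
    cur=np.degrees(np.arctan2(T[1,1],T[0,1]))
    a=cur if ydeg is None else ydeg
    y=np.array([np.cos(np.radians(a)),np.sin(np.radians(a)),0]); z=np.array([0,0,-1.]); x=np.cross(y,z)
    rv=R.from_matrix(T[:3,:3].T@np.c_[x,y,z]).as_rotvec(degrees=True)
    print('t',round(s['time'],2),'tcp',np.round(s['tcp_pos'],1),'ydeg',round(cur,2),'shift cm',np.round(d,2),'turn',np.round(rv,2),'F',np.round(s['contact_force'],1),'open',round(s['opening'],1),'grip',round(s['grip_force'],1),'q6',round(s['joint_positions'][5],2))
E
python3 - <<'E'
from h import *
import pickle
d=pickle.load(open('d0.pkl','rb'))
t=d['top'];t['W']=t['world_from_camera'];s=d['side'];s['W']=s['world_from_camera']
print('blank',ray(t,[202.9,226.1],40),'eye',ray(t,[326.1,183.8],138),'rackblanks',ray(t,[317.5,214],45),'pin top',ray(t,[439,229.8],181),'scr',ray(t,[402.5,221.5],145))
print('side: eye top',proj(s,ray(t,[326.1,183.8],138)),'pin top',proj(s,ray(t,[439,229.8],181)),'blank',proj(s,ray(t,[202.9,226.1],40)))
b=ray(t,[202.9,226.1],40)[0]; togo([b[0],b[1],236],71.2)
E
```

```text
blank [[494.72814872 291.31065472  40.        ]] eye [[599.98028183 -39.52800996 138.        ]] rackblanks [[526.34929544 -17.70224631  45.        ]] pin top [[ 487.162487   -303.67366228  181.        ]] scr [[ 506.55217609 -225.32637891  145.        ]]
side: eye top [[327.24865732 185.61412823]] pin top [[286.14111177 257.09875401]] blank [[273.12617136 156.94773079]]
t 0.15 tcp [241.3 576.1 236.1] ydeg 67.27 shift cm [-3.437e+01 -1.647e+01  3.000e-02] turn [-0.07 -0.01 -3.93] F [ 0.7 -0.2  0.2] open 87.9 grip 0.0 q6 -0.02
```

apply_moves([
  [-4.3,-2.06,0,0,0,-0.5],
  [-4.3,-2.06,0,0,0,-0.5],
  [-4.3,-2.06,0,0,0,-0.5],
  [-4.3,-2.06,0,0,0,-0.5],
  [-4.3,-2.06,0,0,0,-0.5],
  [-4.3,-2.06,0,0,0,-0.5],
  [-4.3,-2.06,0,0,0,-0.5],
  [-4.3,-2.06,0,0,0,-0.5],
], fingers=8.78)

```text
time: 0.95
tcp_pos: [504.6, 297.8, 236.6]
tool_rot: [-0.0, 0.163, 0.987, -0.0]
contact_force: [0.9, 1.1, -0.8]
opening: 87.8
grip_force: 0.0
```

Run:
```python
from h import *
f=shot('wrist'); save(f,'w1')
for b in blobs(f,(3,100,20),(16,255,160),1500)[:3]:
    box=cv2.boxPoints(b[2]); print(b[0],np.round(b[1],1),np.round(b[2],1)); print(np.round(ray(f,box,40),1).tolist(), np.round(ray(f,[b[1],b[2][0]],40),1).tolist())
togo([494.7,291.3,236],71.2)
```

```text
Traceback (most recent call last):
ValueError: setting an array element with a sequence. The requested array has an inhomogeneous shape after 1 dimensions. The detected shape was (3,) + inhomogeneous part.
```

View pics/w1.png

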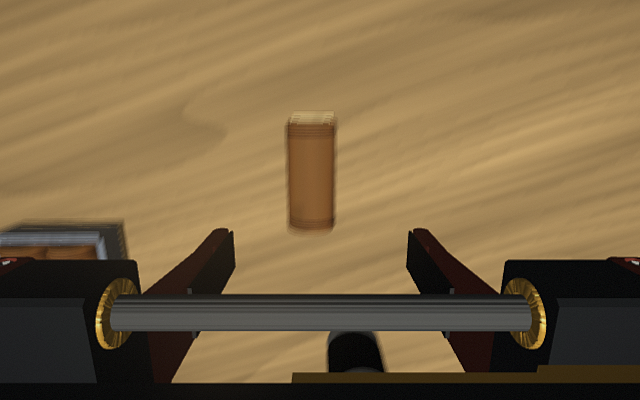

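The wrist view is slightly blurred. It shows the blank upright in the image at about (312,173), between the fingers, with the rack's end at the far left.

```bash
cat >> h.py <<'E'
def quad(f,lo,hi,z,amin=1500,n=2,roi=None):
    for b in blobs(f,lo,hi,amin)[:n]:
        box=ray(f,cv2.boxPoints(b[2]),z)[:,:2]; m=box.mean(0); e=[box[1]-box[0],box[2]-box[1]]
        e.sort(key=lambda v:-np.linalg.norm(v)); L=e[0]*np.sign(e[0][0])
        print('px',np.round(b[1],1),'ctr',np.round(m,1),'centroid',np.round(ray(f,b[1],z)[0,:2],1),'size',np.round([np.linalg.norm(v) for v in e],1),'yaw',round(np.degrees(np.arctan2(L[1],L[0])),2))
E
python3 - <<'E'
from h import *
f=shot('wrist'); f=shot('wrist'); save(f,'w2')
quad(f,(3,100,20),(16,255,170),43)
h=cv2.cvtColor(f['frame'],cv2.COLOR_RGB2HSV)
print('row',h[175,270:350:3].tolist()); print('col',h[100:245:5,311].tolist())
togo([494.7,291.3,236],71.2)
E
```

```text
px [314.  167.9] ctr [497.2 291.9] centroid [493.9 293.1] size [116.5  48.4] yaw -18.25
px [ 47.9 249.7] ctr [484.1  -6.5] centroid [484.4  -6.5] size [112.8  40.4] yaw 80.19
row [[18, 115, 179], [18, 116, 180], [18, 116, 182], [19, 117, 183], [18, 114, 185], [18, 115, 184], [19, 114, 183], [13, 176, 87], [14, 168, 120], [15, 170, 129], [16, 172, 129], [15, 160, 131], [15, 157, 133], [15, 156, 134], [15, 159, 135], [15, 164, 137], [15, 161, 135], [15, 160, 129], [14, 163, 130], [15, 167, 131], [15, 169, 128], [14, 175, 112], [14, 168, 94], [19, 115, 191], [19, 114, 186], [19, 115, 186], [18, 114, 186]]
col [[19, 119, 167], [18, 118, 168], [21, 95, 211], [15, 156, 137], [15, 159, 138], [11, 156, 75], [15, 161, 136], [15, 159, 136], [15, 157, 138], [15, 158, 137], [15, 158, 137], [15, 164, 135], [15, 160, 137], [15, 159, 135], [14, 159, 135], [15, 156, 134], [15, 158, 134], [14, 156, 136], [15, 160, 134], [15, 160, 134], [15, 159, 133], [15, 157, 133], [15, 157, 133], [14, 155, 110], [15, 161, 127], [15, 163, 122], [18, 118, 168], [18, 116, 156], [18, 117, 164]]
t 1.1 tcp [505.2 297.4 236.4] ydeg 71.01 shift cm [ 0.79 -0.91  0.04] turn [-0.02 -0.01 -0.19] F [ 0.2 -0.2  0.6] open 87.4 grip 0.0 q6 -0.73
```

Run:
```python
from h import *
f=shot('wrist')
b=blobs(f,(3,100,20),(16,255,170),1500)[0]; c=b[3][:,0,:]
m=np.zeros((400,640),np.uint8); cv2.drawContours(m,[b[3]],-1,255,-1)
mid=[]
for r in range(135,215,10):
    x=np.where(m[r])[0]; mid.append([(x[0]+x[-1])/2,r])
P=ray(f,mid,45); v=np.polyfit(P[:,0],P[:,1],1); print('axis yaw',np.degrees(np.arctan(v[0])),'width px',x[-1]-x[0])
e=ray(f,[[mid[0][0],c[:,1].min()],[mid[-1][0],c[:,1].max()]],61); print(c[:,1].min(),c[:,1].max(),e, np.linalg.norm(e[0]-e[1]))
cx=e[:,0].mean(); cy=np.polyval(v,cx); print(cx,cy)
togo([cx,cy,35],90+np.degrees(np.arctan(v[0])))
```

```text
axis yaw -19.09484842583201 width px 46
115 228 [[442.28666072 311.04203472  61.        ]
 [545.97234149 275.1738432   61.        ]] 109.71439085493006
494.1295011056437 292.9310864603538
t 1.15 tcp [504.  298.5 236.3] ydeg 71.11 shift cm [ 0.74 -0.84 20.13] turn [-0.02 -0.04  0.2 ] F [-0.6 -0.2  0.3] open 87.6 grip 0.0 q6 -0.73
```

apply_moves([
  [0.75,-0.85,0,0,0,0],
  [0,0,3.5,0,0,0],
  [0,0,3.6,0,0,0],
  [0,0,4,0,0,0],
  [0,0,4,0,0,0],
  [0,0,3,0,0,0],
  [0,0,2,0,0,0],
  [0,0,0,0,0,0],
])

```text
time: 1.95
tcp_pos: [490.2, 293.7, 33.2]
tool_rot: [-0.002, 0.162, 0.987, -0.002]
contact_force: [0.0, 0.5, 0.3]
opening: 88.1
grip_force: 0.0
```

apply_moves([
  [0,0,0,0,0,0],
  [0,0,0,0,0,0],
  [0,0,0,0,0,0],
  [0,0,0,0,0,0],
  [0,0,0,0,0,0],
  [0,0,0,0,0,0],
  [0,0,0,0,0,0],
  [0,0,0,0,0,0],
], fingers=4.5, force=20)

```text
time: 2.75
tcp_pos: [493.9, 293.3, 36.3]
tool_rot: [0.0, 0.163, 0.987, -0.0]
contact_force: [-0.9, -3.2, 6.6]
opening: 49.7
grip_force: 20.0
```

apply_moves([
  [0,0,-2,0,0,0],
  [0,0,-4,0,0,0],
  [0,0,-4,0,0,0],
  [-3.4,-2.7,-2,0,0,-0.2],
  [-3.4,-2.7,-2,0,0,-0.3],
  [-3.4,-2.6,-2,0,0,-0.3],
  [-3.4,-2.6,-2,0,0,-0.2],
  [-3.2,-2.6,-1.4,0,0,-0.2],
])

```text
time: 3.55
tcp_pos: [613.1, 114.2, 231.2]
tool_rot: [0.001, 0.153, 0.988, 0.0]
contact_force: [0.6, 0.8, -1.5]
opening: 49.7
grip_force: 20.0
```

Run:
```python
from h import *
for i in range(5): grab_frame('wrist')
f=shot('wrist'); save(f,'w3'); togo([610,113,230],72.2)
import pickle; pickle.dump(f,open('d3.pkl','wb'))
quad(f,(3,100,20),(16,255,170),50,400,4)
for b in blobs(f,(20,120,80),(32,255,255),150): print('brass',b[0],np.round(b[1],1),np.round(b[2][1],1),cv2.boundingRect(b[3]))
```

```text
t 3.85 tcp [610.9 116.4 228.7] ydeg 72.48 shift cm [-0.02 -0.35 -0.13] turn [-0.04 -0.11  0.28] F [ 0.4 -0.3 -1.9] open 49.3 grip 20.0 q6 -1.1
px [320.3 224.7] ctr [650.1 103.2] centroid [652.3 102.3] size [198.  160.7] yaw 72.39
px [164.2 134.1] ctr [525.8 -14.1] centroid [522.2 -10.7] size [117.6  99.8] yaw -18.22
px [318.3 352. ] ctr [793.1  51.4] centroid [794.3  54.9] size [122.9  53.5] yaw 72.41
px [ 29.3 357.8] ctr [ 705.1 -251.1] centroid [ 703.6 -256.9] size [75.8 70.3] yaw 72.41
brass 737.5 [164.7 222.8] [30. 31.] (149, 208, 32, 31)
brass 515.0 [118.9 247.4] [26.4 43.6] (100, 234, 43, 31)
brass 228.5 [446.5 322. ] [63.  12.5] (438, 285, 14, 64)
brass 166.0 [194.1 324.8] [57.1 10. ] (190, 291, 12, 58)
```

View pics/w3.png

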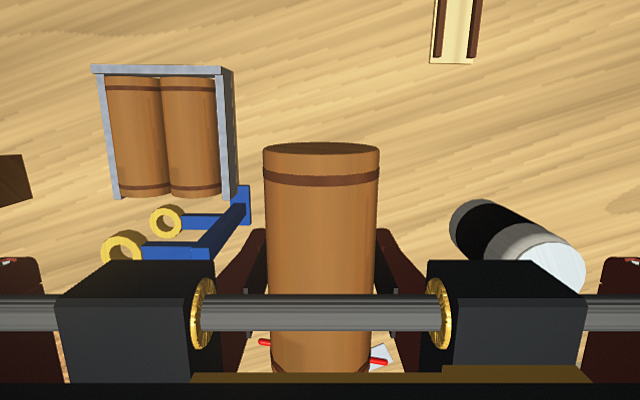

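The wrist view shows the rack at about (165,135) with its end wall at the top. The lower bushing is at (165,222), the upper bushing at (120,247), and the held blank is centred at column 321. Next I'll fit the bores and the end-wall edge.

```bash
cat >> h.py <<'E'
def rings(f,lo=(20,110,60),hi=(34,255,255),box=None):
    "hole contours inside brass blobs -> ellipse centres"
    m=cv2.inRange(cv2.cvtColor(f['frame'],cv2.COLOR_RGB2HSV),lo,hi); m=cv2.morphologyEx(m,cv2.MORPH_CLOSE,np.ones((3,3)))
    cs,hi_=cv2.findContours(m,cv2.RETR_CCOMP,cv2.CHAIN_APPROX_NONE); out=[]
    for c,h in zip(cs,hi_[0]):
        if len(c)>=8 and h[3]>=0 and cv2.contourArea(c)>20: out.append((cv2.fitEllipse(c),c))
    return out
E
python3 - <<'E'
from h import *
import pickle; f=pickle.load(open('d3.pkl','rb'))
for e,c in rings(f): print('hole',np.round(e[0],1),np.round(e[1],1),'z138',np.round(ray(f,e[0],138)[0],1),'z62',np.round(ray(f,e[0],62)[0],1))
h=cv2.cvtColor(f['frame'],cv2.COLOR_RGB2HSV).astype(int)
g=(h[:,:,1]<75)&(h[:,:,2]>60)
top=np.array([[u,np.where(g[50:90,u])[0][0]+50] for u in range(102,222,6) if g[50:90,u].any()])
P=ray(f,top,48); v=np.polyfit(P[:,1],P[:,0],1); print('endwall outer: yaw',-np.degrees(np.arctan(v[0])),'res',np.std(P[:,0]-np.polyval(v,P[:,1])),P[[0,-1],:2])
L=[];Rr=[];gap=[]
for r in range(90,190,8):
    br=np.where((h[r,85:240,1]>120)&(h[r,85:240,2]<175)&(h[r,85:240,0]<17))[0]+85
    row=f['frame'][r,150:185].astype(int).sum(1); gap.append([150+np.argmin(row),r])
    L.append([br[0],r]);Rr.append([br[-1],r])
print(gap,L[:3],L[-3:],Rr[:3],Rr[-3:])
for n,q,z in(('gap',gap,45),('L',L,42),('R',Rr,42)):
    P=ray(f,q,z); v=np.polyfit(P[:,0],P[:,1],1); print(n,'yaw',np.degrees(np.arctan(v[0])),'std',np.std(P[:,1]-np.polyval(v,P[:,0])),P[[0,-1],:2].round(1).tolist())
E
```

```text
hole [196.2 376.7] [5.2 6.6] z138 [719.8 -27.8 138. ] z62 [774.9 -79.8  62. ]
hole [253.4 379.6] [5.1 5.7] z138 [737.   16.7 138. ] z62 [797.5 -21.2  62. ]
hole [511.3 377.7] [6.  8.6] z138 [800.3 222.7 138. ] z62 [880.8 250.1  62. ]
hole [424.5 377.5] [4.8 7.7] z138 [778.2 153.7 138. ] z62 [851.8 159.2  62. ]
hole [531. 376.] [4.4 6.6] z138 [803.6 238.7 138. ] z62 [885.2 271.1  62. ]
hole [369.6 375.6] [5.1 5.7] z138 [762.6 110.5 138. ] z62 [831.2 102.3  62. ]
hole [556.8 372.3] [5.2 6.6] z138 [806.4 259.7 138. ] z62 [888.9 298.8  62. ]
hole [547.5 370.5] [5.5 5.5] z138 [802.3 252.6 138. ] z62 [883.4 289.4  62. ]
hole [492.4 369.6] [5.1 5.7] z138 [787.6 209.2 138. ] z62 [864.1 232.2  62. ]
hole [440.1 340.6] [6.5 9. ] z138 [747.2 173.9 138. ] z62 [810.9 185.8  62. ]
hole [125.3 251.6] [ 9.3 17. ] z138 [599.7 -35.  138. ] z62 [616.8 -89.2  62. ]
hole [165.4 222.2] [14.8 18.4] z138 [587.4   3.3 138. ] z62 [600.6 -38.8  62. ]
endwall outer: yaw -18.179916413943833 res 0.24827665231150792 [[447.75425381 -39.50551754]
 [479.68767756  58.27013235]]
[[np.int64(159), 90], [np.int64(160), 98], [np.int64(160), 106], [np.int64(162), 114], [np.int64(162), 122], [np.int64(163), 130], [np.int64(164), 138], [np.int64(165), 146], [np.int64(166), 154], [np.int64(167), 162], [np.int64(167), 170], [np.int64(168), 178], [np.int64(163), 186]] [[np.int64(106), 90], [np.int64(107), 98], [np.int64(108), 106]] [[np.int64(117), 170], [np.int64(118), 178], [np.int64(119), 186]] [[np.int64(214), 90], [np.int64(214), 98], [np.int64(215), 106]] [[np.int64(219), 170], [np.int64(220), 178], [np.int64(220), 186]]
gap yaw -19.518748976915166 std 1.5351122036961908 [[483.3, -1.0], [568.1, -35.0]]
L yaw -18.205071302612797 std 0.25415630004448725 [[467.7, -49.5], [554.9, -78.6]]
R yaw -17.942751545307644 std 0.29004328869396223 [[498.3, 46.8], [585.6, 18.0]]
```

apply_moves([
  [1.06,-3.78,0,0,0,0.5],
  [1.06,-3.78,0,0,0,0],
  [1.07,-3.77,0,0,0,0],
  [1.07,-3.77,0,0,0,0],
  [0,0,3.5,0,0,0],
  [0,0,4,0,0,0],
  [0,0,4.4,0,0,0],
  [0,0,0,0,0,0],
])

```text
time: 4.65
tcp_pos: [520.0, -13.4, 105.5]
tool_rot: [-0.006, 0.156, 0.988, -0.001]
contact_force: [-1.0, 0.4, -1.8]
opening: 50.0
grip_force: 20.0
```

Run:
```python
from h import *
for i in range(4): grab_frame('wrist')
f=shot('wrist'); save(f,'w4'); togo([524.7,-14.8,82],71.9)
for i in range(2): grab_frame('side'); togo([524.7,-14.8,82],71.9)
```

```text
t 4.9 tcp [526.6 -14.3 112.8] ydeg 72.01 shift cm [ 0.17 -0.11  3.08] turn [0.06 0.2  0.11] F [-0.   0.3 -1. ] open 49.7 grip 20.0 q6 -1.31
t 4.95 tcp [526.5 -14.5 112.8] ydeg 72.0 shift cm [ 0.18 -0.09  3.08] turn [0.06 0.21 0.1 ] F [ 0.1  0.5 -2.3] open 49.7 grip 20.0 q6 -1.31
t 5.0 tcp [526.4 -14.6 112.7] ydeg 71.99 shift cm [ 0.16 -0.08  3.07] turn [0.05 0.2  0.09] F [ 0.1 -0.3 -1.5] open 49.8 grip 20.0 q6 -1.31
```

View pics/w4.png

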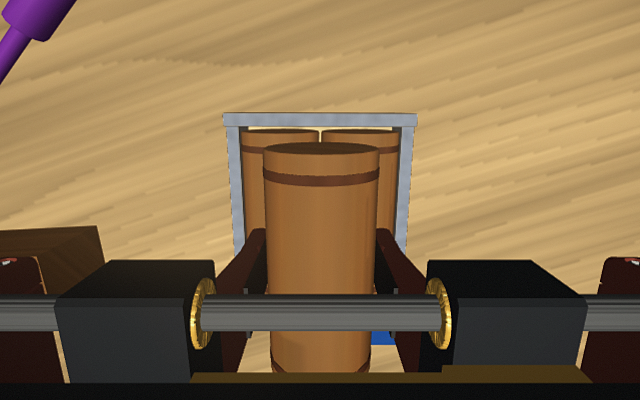

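The held blank, centre column 321, sits midway between the rack walls at columns 225 and 417 and is parallel to the two below. Lowering it now.

apply_moves([
  [0.17,-0.09,0,0,0.2,0.1],
  [0,0,1,0,0,0],
  [0,0,1,0,0,0],
  [0,0,0.7,0,0,0],
  [0,0,0.3,0,0,0],
  [0,0,0.15,0,0,0],
  [0,0,0,0,0,0],
  [0,0,0,0,0,0],
])

```text
time: 5.8
tcp_pos: [523.0, -14.3, 79.6]
tool_rot: [-0.002, 0.158, 0.987, 0.001]
contact_force: [-3.6, 4.7, 12.0]
opening: 49.3
grip_force: 20.0
```

Run:
```python
from h import *
for i in range(3): grab_frame('side'); togo([524.7,-14.8,80],71.9)
```

```text
t 5.85 tcp [523.  -14.3  79.6] ydeg 71.86 shift cm [-0.18  0.01 -0.04] turn [ 0.04 -0.24 -0.04] F [-2.6  6.  12. ] open 49.7 grip 20.0 q6 -1.31
t 5.9 tcp [523.  -14.3  79.6] ydeg 71.86 shift cm [-0.18  0.01 -0.04] turn [ 0.04 -0.24 -0.04] F [-4.1  5.9 13.1] open 49.8 grip 20.0 q6 -1.31
t 5.95 tcp [523.  -14.3  79.6] ydeg 71.86 shift cm [-0.18  0.01 -0.04] turn [ 0.04 -0.24 -0.04] F [-2.8  5.  12.2] open 49.5 grip 20.0 q6 -1.31
```

apply_moves([
  [0,0,-0.2,0,0,0],
  [0,0,0,0,-0.2,0],
  [-0.17,0,0,0,0,0],
  [0,0,0.08,0,0,0],
  [0,0,0.06,0,0,0],
  [0,0,0,0,0,0],
  [0,0,0,0,0,0],
  [0,0,0,0,0,0],
])

```text
time: 6.75
tcp_pos: [524.9, -15.5, 80.0]
tool_rot: [0.0, 0.158, 0.987, 0.0]
contact_force: [-0.1, 1.4, 3.2]
opening: 49.6
grip_force: 20.0
```

Run:
```python
from h import *
for i in range(2): grab_frame('side'); togo([524.7,-14.8,80],71.9)
```

```text
t 6.8 tcp [524.9 -15.5  80. ] ydeg 71.86 shift cm [ 0.04  0.06 -0.  ] turn [ 0.01  0.03 -0.04] F [-0.5  1.7  4. ] open 50.0 grip 20.0 q6 -1.31
t 6.85 tcp [524.9 -15.5  79.9] ydeg 71.86 shift cm [ 0.04  0.06 -0.01] turn [ 0.01  0.03 -0.04] F [-0.3  1.2  4.4] open 49.2 grip 20.0 q6 -1.31
```

apply_moves([
  [0,0,0,0,0,0],
  [0,0,0,0,0,0],
  [0,0,0,0,0,0],
  [0,0,0,0,0,0],
  [0,0,0,0,0,0],
  [0,0,0,0,0,0],
  [0,0,0,0,0,0],
  [0,0,0,0,0,0],
], fingers=7)

```text
time: 7.65
tcp_pos: [524.7, -15.6, 79.8]
tool_rot: [0.0, 0.158, 0.988, -0.0]
contact_force: [-0.3, 0.3, 0.5]
opening: 69.6
grip_force: 0.0
```

apply_moves([
  [0,0,-1,0,0,0],
  [0,0,-2,0,0,0],
  [0,0,-4,0,0,0],
  [0,0,-4,0,0,0],
  [0,0,-4,0,0,0],
  [0,0,-1,0,0,0],
  [0,0,0,0,0,0],
  [0,0,0,0,0,0],
])

```text
time: 8.45
tcp_pos: [523.9, -15.5, 239.0]
tool_rot: [-0.001, 0.158, 0.988, -0.0]
contact_force: [0.1, 0.7, 1.1]
opening: 69.9
grip_force: 0.0
```

Run:
```python
from h import *
for i in range(3): grab_frame('wrist')
f=shot('wrist'); save(f,'w5'); togo([524.7,-14.8,240],71.9)
import pickle; pickle.dump(f,open('d5.pkl','wb'))
for e,c in rings(f): 
    if e[0][1]<290: print('hole',np.round(e[0],1),np.round(e[1],1),'z138',np.round(ray(f,e[0],138)[0],1),'z62',np.round(ray(f,e[0],62)[0],1))
```

```text
t 8.65 tcp [523.8 -15.5 238.2] ydeg 71.87 shift cm [-0.06  0.09 -0.18] turn [-0.05 -0.17 -0.03] F [ 0.2 -0.8  0.5] open 69.8 grip 0.0 q6 -1.31
hole [478.3 285.9] [ 6.6 10.7] z138 [627.5  83.4 138. ] z62 [679.  107.1  62. ]
```

View pics/w5.png

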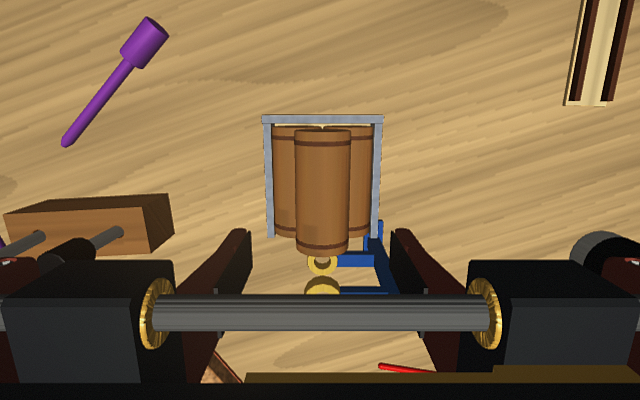

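The third blank now lies on the other two, centred and parallel at (322,190). A purple look-alike appears at top left and doesn't look upright from here, so I'll check it numerically while locating the pin.

Run:
```python
from h import *
import pickle
w=pickle.load(open('d5.pkl','rb')); t0=pickle.load(open('d0.pkl','rb'))['top']; t0['W']=t0['world_from_camera']
t=shot('top'); s=shot('side'); save(t,'t5'); save(s,'s5')
for n,f in(('t0',t0),('top',t),('side',s),('wrist',w)):
    for b in blobs(f,(130,100,30),(150,255,255),20)[:6]: print('purple',n,b[0],np.round(b[1],1),np.round(b[2][1],1),round(b[2][2]))
    for b in blobs(f,(0,170,60),(5,255,255),30)[:3]+blobs(f,(174,170,60),(180,255,255),30)[:3]: print('red',n,b[0],np.round(b[1],1),cv2.boundingRect(b[3]))
print('wrist purple handle on bench',ray(w,[[145,40],[65,145]],13),'in top',proj(t,ray(w,[[145,40],[65,145]],13)))
```

```text
purple t0 136.0 [459.9 260.5] [26.2  9.7] 22
purple t0 133.5 [471.7 218.7] [ 9. 27.] 90
purple t0 118.5 [426.8 260.8] [22.4  9.8] 27
red t0 76.5 [438.8 229.7] (433, 225, 12, 10)
red t0 73.5 [294.6 106.6] (268, 92, 52, 29)
purple top 509.0 [477.3 220.5] [61.1 68.6] 83
purple top 246.0 [379.4 273.6] [ 8.5 61.3] 63
red top 76.5 [436.9 227.9] (432, 223, 11, 11)
red top 65.0 [295.6 107.2] (268, 92, 52, 29)
purple side 800.0 [313.2 370. ] [ 15.5 103.8] 77
purple side 399.0 [225.6 287.4] [69.9 11.6] 56
purple side 118.0 [313.2 387.7] [24.  6.] 90
red side 329.0 [289.3 264.2] (282, 251, 16, 29)
red side 59.0 [407.9 204. ] (402, 185, 13, 36)
purple wrist 2558.0 [121.   71.5] [ 30. 155.] 38
purple wrist 20.5 [  1.4 243.5] [ 4. 10.] 0
red wrist 178.0 [398.3 368.4] (378, 363, 49, 10)
wrist purple handle on bench [[ 338.01291854 -141.08571317   13.        ]
 [ 406.58386667 -268.94738482   13.        ]] in top [[362.91299012 282.93377432]
 [409.45971614 257.60688634]]
```

Run:
```python
import cv2,numpy as np
t=cv2.imread('pics/t5.png'); s=cv2.imread('pics/s5.png')
a=cv2.resize(t[170:310,360:520],None,fx=2.5,fy=2.5,interpolation=cv2.INTER_CUBIC); b=cv2.resize(s[230:400,200:360],None,fx=2.2,fy=2.2,interpolation=cv2.INTER_CUBIC)
o=np.zeros((400,770,3),np.uint8); o[:350,:400]=a; o[:374,410:762]=b; cv2.imwrite('pics/c5.png',o)
```

```text
(no output)
```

View pics/c5.png

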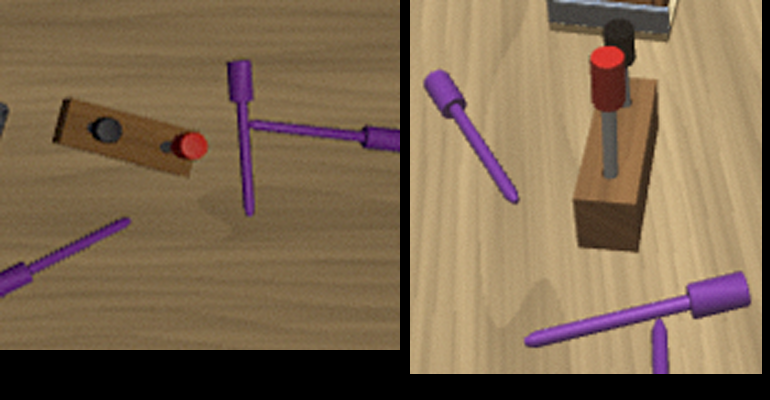

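The purple decoys have toppled by themselves and lie clear of the block. The red pin still stands in its hole, with the handle at about (190,145) in the crop, which is (437,228) in the top view. Moving above the pin.

apply_moves([
  [-0.82,-3.98,-0.3,0,0,0],
  [-0.82,-3.98,-0.3,0,0,0],
  [-0.82,-3.98,-0.4,0,0,0],
  [-0.82,-3.98,-0.4,0,0,0],
  [-0.82,-3.98,-0.4,0,0,0],
  [-0.82,-3.98,-0.4,0,0,0],
  [-0.82,-3.96,0,0,0,0],
  [0,0,0,0,0,0],
], fingers=6)

```text
time: 9.55
tcp_pos: [492.0, -302.1, 261.3]
tool_rot: [0.0, 0.16, 0.987, -0.001]
contact_force: [0.2, -0.6, 0.3]
opening: 60.1
grip_force: 0.0
```

Run:
```python
from h import *
for i in range(4): grab_frame('side')
togo([492,-298,260],71.9)
f=shot('wrist'); save(f,'w6')
import pickle; pickle.dump(f,open('d6.pkl','wb'))
h=cv2.cvtColor(f['frame'],cv2.COLOR_RGB2HSV).astype(int)
red=((h[:,:,0]<6)|(h[:,:,0]>174))&(h[:,:,1]>150)
n,l,st,c=cv2.connectedComponentsWithStats(red.astype(np.uint8))
for i in range(1,n):
    if st[i,4]>100:
        v=h[:,:,2][l==i]; print(st[i],np.round(c[i],1),np.percentile(v,[5,25,50,75,95]))
t=shot('top');
for b in blobs(t,(0,170,130),(5,255,255),30)[:3]: print('top red',b[0],np.round(b[1],1),np.round(ray(t,b[1],181),1))
```

```text
t 9.75 tcp [ 492.4 -297.   261.2] ydeg 71.89 shift cm [ 0.01 -0.11  0.12] turn [ 0.04 -0.07 -0.01] F [ 0.2 -0.6  1.2] open 60.3 grip 0.0 q6 -1.82
[ 299  180   35   48 1316] [315.1 204.5] [ 84.  96. 237. 241. 244.]
[411 252  35  42 375] [426.9 279.7] [33. 38. 39. 40. 42.]
[599 258  41  36 821] [619.9 275.7] [28. 35. 36. 37. 46.]
[409 332  32  40 562] [425.5 349.5] [30.05 35.   37.   37.   39.  ]
[602 332  38  51 806] [622.7 355. ] [31. 32. 34. 35. 36.]
top red 57.5 [294.7 106.5] [[782.   35.6 181. ]]
```

View pics/w6.png

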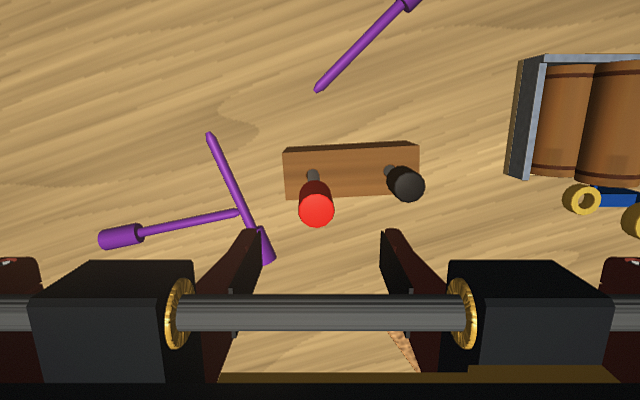

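The wrist view shows the red handle top at about (317,210) between the fingers and its hole at about (313,175). The black scriber is at (407,185), clear to the right.

Run:
```python
from h import *
import pickle; f=pickle.load(open('d6.pkl','rb'))
h=cv2.cvtColor(f['frame'],cv2.COLOR_RGB2HSV).astype(int)
m=((((h[:,:,0]<6)|(h[:,:,0]>174))&(h[:,:,1]>150)&(h[:,:,2]>190))*255).astype(np.uint8)
c=max(cv2.findContours(m,cv2.RETR_EXTERNAL,cv2.CHAIN_APPROX_NONE)[0],key=cv2.contourArea)
e=cv2.fitEllipse(c); P=ray(f,e[0],181)[0]; print(np.round(e[0],1),np.round(e[1],1),'top',P, 'expected dia px',26*343/228)
g=h[165:182,300:328]; print('shaft cols per row',[ (r,(np.where((h[r,300:330,1]<70)&(h[r,300:330,2]<120))[0]+300)[[0,-1]].tolist()) for r in range(166,182,2) if ((h[r,300:330,1]<70)&(h[r,300:330,2]<120)).any()])
print('hole',ray(f,[313,174],60))
togo([P[0],P[1],153],71.9)
```

```text
[315.9 210.3] [32.8 34.4] top [ 490.51712571 -299.87308978  181.        ] expected dia px 39.1140350877193
shaft cols per row [(170, [309, 315]), (172, [308, 317]), (174, [308, 318]), (176, [308, 318]), (178, [308, 318]), (180, [308, 309])]
hole [[ 485.7813022  -303.01852027   60.        ]]
t 9.85 tcp [ 492.7 -296.7  261.5] ydeg 71.95 shift cm [ 0.1  -0.37 10.85] turn [ 0.02 -0.04  0.05] F [-0.3 -0.7  0.2] open 59.9 grip 0.0 q6 -1.82
```

Run:
```python
from h import *
import pickle
w=pickle.load(open('d6.pkl','rb')); d=pickle.load(open('d0.pkl','rb'))
L={}
def toppx(img,col=True):
    h=cv2.cvtColor(img,cv2.COLOR_RGB2HSV).astype(int)
    m=((((h[:,:,0]<6)|(h[:,:,0]>174))&(h[:,:,1]>150)&(h[:,:,2]>190))*255).astype(np.uint8)
    for c in cv2.findContours(m,cv2.RETR_EXTERNAL,cv2.CHAIN_APPROX_NONE)[0]:
        x,y,ww,hh=cv2.boundingRect(c)
        if cv2.contourArea(c)>30 and max(ww,hh)<45 and ww<2*hh and hh<2*ww: yield cv2.fitEllipse(c)
for n in('top','side'):
    L[n]=(cv2.imread(f'pics/{n[0]}5.png')[:,:,::-1],dict(d[n],W=d[n]['world_from_camera']))
L['wrist']=(w['frame'],w)
A=np.zeros((3,3));B=np.zeros(3);rs=[]
for n,(img,f) in L.items():
    for e in toppx(img):
        print(n,np.round(e[0],1),np.round(e[1],1),[ray(f,e[0],z)[0].round(1).tolist() for z in(155,181)])
        if n=='side' and not 270<e[0][0]<300: continue
        p,q=ray(f,e[0],150)[0],ray(f,e[0],180)[0]; u=(q-p)/np.linalg.norm(q-p); M=np.eye(3)-np.outer(u,u); A+=M;B+=M@p; rs.append((p,u))
X=np.linalg.solve(A,B); print('X',X,[np.linalg.norm((np.eye(3)-np.outer(u,u))@(X-p)).round(1) for p,u in rs])
```

```text
side [289.2 255.3] [ 8.8 13.8] [[493.8, -271.4, 155.0], [492.4, -300.3, 181.0]]
wrist [315.9 210.3] [32.8 34.4] [[497.7, -302.6, 155.0], [490.5, -299.9, 181.0]]
X [ 491.60128254 -299.82342767  180.24940806] [np.float64(0.9), np.float64(0.9)]
```

apply_moves([
  [0.04,-0.32,0,0,0,0],
  [0,0,2.5,0,0,0],
  [0,0,3,0,0,0],
  [0,0,3,0,0,0],
  [0,0,1.6,0,0,0],
  [0,0,0.75,0,0,0],
  [0,0,0,0,0,0],
  [0,0,0,0,0,0],
])

```text
time: 10.65
tcp_pos: [491.8, -301.0, 154.1]
tool_rot: [0.001, 0.157, 0.988, -0.0]
contact_force: [-0.2, -0.5, 0.1]
opening: 59.8
grip_force: 0.0
```

Run:
```python
from h import *
for i in range(3): grab_frame('side'); togo([491.2,-299.6,153],71.9)
f=shot('wrist'); 
h=cv2.cvtColor(f['frame'],cv2.COLOR_RGB2HSV).astype(int)
m=((((h[:,:,0]<6)|(h[:,:,0]>174))&(h[:,:,1]>150)&(h[:,:,2]>150))*255).astype(np.uint8)
for c in cv2.findContours(m,cv2.RETR_EXTERNAL,cv2.CHAIN_APPROX_NONE)[0]:
    if cv2.contourArea(c)>100: e=cv2.fitEllipse(c); print(np.round(e[0],1),np.round(e[1],1),ray(f,e[0],181)[0].round(1))
```

```text
t 10.7 tcp [ 492.  -301.2  154.4] ydeg 71.88 shift cm [0.12 0.13 0.14] turn [-0.03  0.11 -0.02] F [ 0.7  0.1 -0.1] open 60.0 grip 0.0 q6 -1.82
t 10.75 tcp [ 491.9 -301.3  154.5] ydeg 71.88 shift cm [0.12 0.14 0.15] turn [-0.03  0.12 -0.02] F [0.1 0.4 0.1] open 60.2 grip 0.0 q6 -1.82
t 10.8 tcp [ 491.9 -301.3  154.4] ydeg 71.87 shift cm [0.12 0.14 0.14] turn [-0.03  0.11 -0.03] F [0.5 0.1 1. ] open 60.3 grip 0.0 q6 -1.82
[323.5 277.4] [37.9 66.4] [ 487.4 -298.8  181. ]
```

apply_moves([
  [0.1,0.13,0.1,0,0,0],
  [0,0,0,0,0,0],
  [0,0,0,0,0,0],
  [0,0,0,0,0,0],
  [0,0,0,0,0,0],
  [0,0,0,0,0,0],
  [0,0,0,0,0,0],
  [0,0,0,0,0,0],
], fingers=2, force=35)

```text
time: 11.65
tcp_pos: [490.5, -300.6, 152.4]
tool_rot: [0.0, 0.157, 0.988, -0.001]
contact_force: [-1.6, -5.2, -0.4]
opening: 26.1
grip_force: 35.0
```

Run:
```python
from h import *
for i in range(2): grab_frame('side'); togo([491.2,-299.6,153],71.9)
print(sense()['moment'])
```

```text
t 11.7 tcp [ 490.5 -300.6  152.4] ydeg 71.91 shift cm [-0.04  0.12 -0.06] turn [-0.13  0.03  0.01] F [-2.3 -5.4 -0.3] open 26.0 grip 35.0 q6 -1.82
t 11.75 tcp [ 490.5 -300.6  152.4] ydeg 71.9 shift cm [-0.04  0.12 -0.06] turn [-0.13  0.03  0.  ] F [-2.6 -5.1 -1.1] open 26.0 grip 35.0 q6 -1.82
[-1.35502510e+00  5.29010163e-01 -2.06779120e-04]
```

apply_moves([
  [0,0,-1,0,0,0],
  [0,0,-2,0,0,0],
  [0,0,-2.5,0,0,0],
  [0,0,-3,0,0,0],
  [0,0,-4,0,0,0],
  [0,0,-3.5,0,0,0],
  [0,0,0,0,0,0],
  [0,0,0,0,0,0],
])

```text
time: 12.55
tcp_pos: [490.5, -299.3, 312.3]
tool_rot: [0.0, 0.158, 0.987, -0.0]
contact_force: [-0.0, 0.2, -2.8]
opening: 25.6
grip_force: 35.0
```

Run:
```python
from h import *
for i in range(4): grab_frame('side')
togo([600.4,-39,312],71.9)
f=shot('wrist'); save(f,'w7'); s=shot('side'); save(s,'s7')
import pickle; pickle.dump((f,s,sense()),open('d7.pkl','wb'))
cv2.imwrite('pics/c7.png',np.hstack([cv2.resize(f['frame'][140:300,240:400,::-1],None,fx=2.4,fy=2.4),cv2.resize(s['frame'][150:310,220:380,::-1],None,fx=2.4,fy=2.4)]))
```

```text
t 12.75 tcp [ 489.8 -298.8  310.3] ydeg 71.87 shift cm [-2.42 28.13 -0.15] turn [ 0.05 -0.19 -0.03] F [-0.6  0.8 -1.6] open 25.8 grip 35.0 q6 -1.82
```

View pics/c7.png

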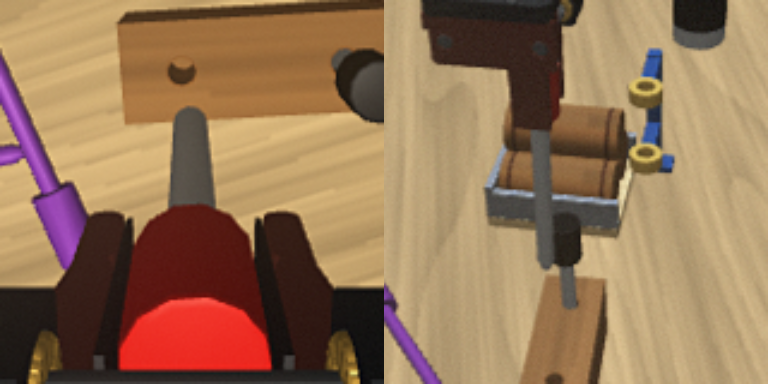

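The wrist crop (left) shows the pin held with its tip at about (319,187) and the emptied hole behind it. In the side crop (right) the shaft hangs nearly vertical and the blank rests on the stack. Now the tilt check.

```bash
cat > tilt.py <<'E'
from h import *
def tilt(f,s,st,r0=190,r1=222):
    T=T_tool(st); He=f['hand_eye']; K=f['intrinsics']
    h=cv2.cvtColor(f['frame'],cv2.COLOR_RGB2HSV).astype(int)
    Ci=np.linalg.inv(He)
    def pj(p): c=Ci[:3,:3]@p+Ci[:3,3]; q=K@c; return q[:2]/q[2]
    zs=np.arange(20,143,1.); pr=np.array([pj(np.array([0,0,z])) for z in zs]); sc=np.array([K[0,0]/(Ci[:3,:3]@[0,0,z]+Ci[:3,3])[2] for z in zs])
    out=[]
    for r in range(r0,r1,2):
        m=np.where((h[r,290:350,1]<80)&(h[r,290:350,2]<150))[0]+290
        i=np.argmin(abs(pr[:,1]-r)); out.append([zs[i],((m[0]+m[-1])/2-pr[i,0])/sc[i],(m[-1]-m[0]+1)/sc[i]])
    out=np.array(out); v=np.polyfit(out[:,0],out[:,1],1)
    print('wrist: tool-y offset at z 0/80/142:',np.polyval(v,[0,80,142]).round(2),'tilt deg',np.degrees(v[0]).round(2),'widths',out[::4,2].round(1))
    col=[np.where((h[r,310:330,1]<80)&(h[r,310:330,2]<150))[0].size for r in range(176,200)]
    print('rows from176',col,'tip expected centre',pj(np.array([0,0,142.4])).round(1))
    g=cv2.cvtColor(s['frame'],cv2.COLOR_RGB2HSV).astype(int)
    for zt in (55,70,85,100,115,130):
        p=proj(s,(T@[0,0,zt,1])[:3])[0]; r=int(round(p[1])); a=int(p[0])-14
        m=np.where((g[r,a:a+28,1]<70)&(g[r,a:a+28,2]<170)&(g[r,a:a+28,2]>40))[0]+a
        if len(m): print('side z',zt,'exp col',p[0].round(1),'seen',m[0],m[-1],'diff px',((m[0]+m[-1])/2-p[0]).round(1))
E
python3 - <<'E'
import pickle; from tilt import *
f,s,st=pickle.load(open('d7.pkl','rb')); tilt(f,s,st)
E
```

```text
wrist: tool-y offset at z 0/80/142: [-0.17 -1.07 -1.76] tilt deg -0.64 widths [11.3 12.1 11.8 11.6]
rows from176 [0, 0, 0, 0, 0, 0, 0, 0, 0, 5, 8, 10, 12, 12, 13, 14, 14, 14, 14, 14, 14, 14, 15, 15] tip expected centre [320.7 190.9]
side z 55 exp col 284.9 seen 282 288 diff px 0.1
side z 70 exp col 285.5 seen 282 289 diff px 0.0
side z 85 exp col 286.0 seen 272 299 diff px -0.5
side z 100 exp col 286.5 seen 277 299 diff px 1.5
side z 115 exp col 287.0 seen 283 290 diff px -0.5
side z 130 exp col 287.5 seen 284 291 diff px -0.0
```

apply_moves([
  [-0.35,4.0,0,0,0,0],
  [-0.35,4.0,0,0,0,0],
  [-0.35,4.0,0,0,0,0],
  [-0.35,4.0,0,0,0,0],
  [-0.34,4.0,0,0,0,0],
  [-0.34,4.0,0,0,0,0],
  [-0.34,4.1,0,0,0,0],
  [0,0,0.3,0,0,0],
])

```text
time: 13.65
tcp_pos: [602.6, -35.8, 308.8]
tool_rot: [0.0, 0.156, 0.988, 0.001]
contact_force: [0.2, 0.0, -1.9]
opening: 25.7
grip_force: 35.0
```

Run:
```python
from h import *
import pickle
for i in range(6): grab_frame('side')
togo([600.4,-39,305],71.9)
f=shot('wrist'); s=shot('side'); t=shot('top'); st=sense(); pickle.dump((f,s,t,st),open('d8.pkl','wb'))
for k,q in(('w',f),('s',s),('t',t)): save(q,k+'8')
cv2.imwrite('pics/c8.png',np.hstack([cv2.resize(f['frame'][120:280,240:400,::-1],None,fx=2.45,fy=2.45,interpolation=cv2.INTER_CUBIC),cv2.resize(s['frame'][100:260,260:420,::-1],None,fx=2.45,fy=2.45,interpolation=cv2.INTER_CUBIC)]))
```

```text
t 13.95 tcp [600.7 -41.  309.1] ydeg 71.78 shift cm [0.09 0.18 0.41] turn [-0.02 -0.03 -0.12] F [ 0.1 -0.  -2.3] open 25.2 grip 35.0 q6 -1.34
```

View pics/c8.png

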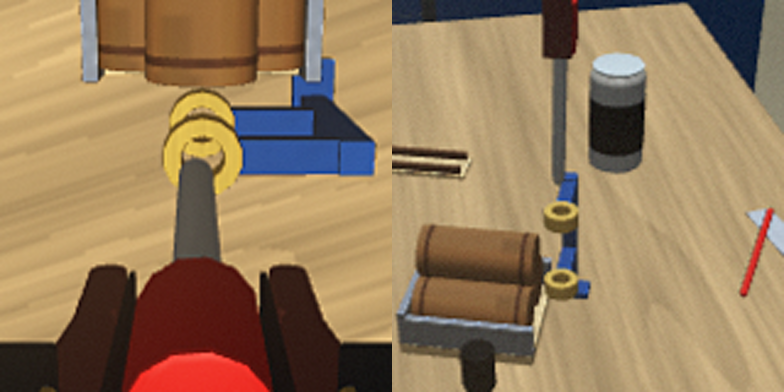

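The wrist crop shows the pin tip at about (320,185) just over the upper bushing's bore, centred near (322,182). The side crop shows the tip above the upper bushing. Next I'll fit the rim and get the offset from the tip in the same image.

```bash
cat > eye.py <<'E'
from tilt import *
from scipy.optimize import least_squares
def eye(f,st,z=138):
    h=cv2.cvtColor(f['frame'],cv2.COLOR_RGB2HSV)
    m=cv2.inRange(h,(20,110,90),(34,255,255)); m[:, :290]=0; m[:,360:]=0; m[:140]=0; m[230:]=0
    c=np.vstack(cv2.findContours(m,cv2.RETR_EXTERNAL,cv2.CHAIN_APPROX_NONE)[0])[:,0,:]
    P=ray(f,c,z)[:,:2]; T=T_tool(st)
    q=(P-T[:2,3])@T[:2,:2]     # tool x,y
    r=lambda p,q: np.hypot(q[:,0]-p[0],q[:,1]-p[1])-16
    p=np.array([q[:,0].mean(),q[:,1].mean()])
    for k in range(6):
        s=q[(q[:,0]<p[0]+2)&(abs(r(p,q))<(6,5,3,2,1.5,1.5)[k])]; p=least_squares(r,p,args=(s,),loss='soft_l1',f_scale=0.5).x
    print('eye in tool x,y mm:',p.round(2),'n',len(s),'rms',np.sqrt(np.mean(r(p,s)**2)).round(2))
    return p
E
python3 - <<'E'
from eye import *; import pickle
f,s,t,st=pickle.load(open('d8.pkl','rb')); p=eye(f,st); T=T_tool(st); print('world',(T@[p[0],p[1],0,1])[:3],T[:3,3])
tilt(f,s,st,192,222)
b=blobs(s,(18,110,70),(34,255,255),60)
for x in b: print(x[0],np.round(x[1],1),cv2.boundingRect(x[3]))
print('side eye exp',proj(s,(T@[p[0],p[1],T[2,3]-138,1])[:3]), proj(s,(T@[0,0,142.4,1])[:3]))
E
```

```text
eye in tool x,y mm: [1.39 1.11] n 42 rms 0.59
world [599.97401524 -39.33338782 309.41717868] [600.94367306 -40.81985326 309.41745134]
wrist: tool-y offset at z 0/80/142: [-0.5  -0.78 -0.99] tilt deg -0.2 widths [12.  11.8 11.6 12. ]
rows from176 [0, 0, 0, 0, 0, 0, 0, 0, 0, 5, 9, 11, 12, 12, 14, 14, 14, 14, 14, 14, 14, 14, 14, 15] tip expected centre [320.7 190.9]
side z 55 exp col 327.7 seen 326 330 diff px 0.3
side z 70 exp col 327.7 seen 326 330 diff px 0.3
side z 85 exp col 327.7 seen 325 330 diff px -0.2
side z 100 exp col 327.7 seen 325 330 diff px -0.2
side z 115 exp col 327.7 seen 325 340 diff px 4.8
side z 130 exp col 327.8 seen 325 335 diff px 2.2
135.5 [328.5 188.3] (322, 182, 14, 13)
130.0 [328.5 215.7] (322, 210, 14, 13)
side eye exp [[327.24368972 185.5698228 ]] [[327.76969544 174.65720624]]
```

```bash
cat > sidetilt.py <<'E'
from h import *
def sidetilt(s,st,zs):
    T=T_tool(st); g=cv2.cvtColor(s['frame'],cv2.COLOR_RGB2HSV).astype(float)[:,:,1]; o=[]
    for z in zs:
        p=proj(s,(T@[0,0,z,1])[:3])[0]; r=int(round(p[1])); a=int(round(p[0]))-8
        row=g[r,a:a+17]; bg=np.interp(np.arange(17),[1,15],[row[:3].mean(),row[-3:].mean()]); w=np.clip(bg-row,0,None); w[w<0.25*w.max()]=0
        k=np.linalg.norm(proj(s,(T@[0,0,z,1])[:3]+[10,0,0])[0]-p)/10
        o.append([z,((w*np.arange(a,a+17)).sum()/w.sum()-p[0])/k])
    o=np.array(o); v=np.polyfit(o[:,0],o[:,1],1); print('side: world-x offset mm',o[:,1].round(1),'at 0/76/142',np.polyval(v,[0,76,142]).round(2),'tilt deg',np.degrees(v[0]).round(2))
E
python3 - <<'E'
from sidetilt import *; import pickle
f,s,t,st=pickle.load(open('d8.pkl','rb')); sidetilt(s,st,range(40,106,6))
f,s,st=pickle.load(open('d7.pkl','rb')); sidetilt(s,st,[40,46,52,58,64,70])
E
```

```text
side: world-x offset mm [ 0.8  0.8  0.4  0.4  0.7  0.9  0.7  0.7  0.7 -0.2 -0.3] at 0/76/142 [ 1.34  0.43 -0.36] tilt deg -0.68
side: world-x offset mm [0.6 0.7 0.4 0.3 0.1 0.1] at 0/76/142 [ 1.5  -0.08 -1.44] tilt deg -1.19
```

apply_moves([
  [0.19,0.17,0,0,-0.6,0],
  [0,0,0.2,0,0,0],
  [0,0,0.2,0,0,0],
  [0,0,0,0,0,0],
  [0,0,0,0,0,0],
  [0,0,0,0,0,0],
  [0,0,0,0,0,0],
  [0,0,0,0,0,0],
])

```text
time: 14.9
tcp_pos: [599.9, -37.7, 305.3]
tool_rot: [0.005, 0.158, 0.987, -0.001]
contact_force: [-0.5, 0.3, -1.9]
opening: 25.6
grip_force: 35.0
```

Run:
```python
from eye import *; from sidetilt import *
for k in range(3):
    f=shot('wrist'); st=sense(); s=shot('side'); eye(f,st); sidetilt(s,st,range(40,94,6))
tilt(f,s,st,192,222); togo([599.5,-38.7,300],71.9)
```

```text
eye in tool x,y mm: [-0.59 -1.62] n 41 rms 0.62
side: world-x offset mm [1.  1.  1.  0.9 0.6 0.8 0.7 0.6 0.1] at 0/76/142 [ 1.66  0.58 -0.36] tilt deg -0.82
eye in tool x,y mm: [-0.64 -1.59] n 43 rms 0.63
side: world-x offset mm [0.8 1.  0.9 0.8 0.9 0.6 0.7 0.7 0.1] at 0/76/142 [ 1.54  0.58 -0.25] tilt deg -0.72
eye in tool x,y mm: [-0.55 -1.58] n 40 rms 0.62
side: world-x offset mm [1.2 0.9 1.  0.9 0.8 0.8 0.6 0.6 0.1] at 0/76/142 [ 1.87  0.57 -0.57] tilt deg -0.99
wrist: tool-y offset at z 0/80/142: [-0.46 -0.79 -1.05] tilt deg -0.24 widths [12.  11.  11.6 12. ]
rows from176 [0, 0, 0, 0, 0, 0, 0, 0, 0, 6, 8, 10, 12, 13, 13, 13, 14, 14, 14, 14, 14, 14, 14, 14] tip expected centre [320.7 190.9]
side z 55 exp col 327.2 seen 325 330 diff px 0.3
side z 70 exp col 327.3 seen 325 330 diff px 0.2
side z 85 exp col 327.4 seen 325 330 diff px 0.1
side z 100 exp col 327.5 seen 325 330 diff px 0.0
side z 115 exp col 327.6 seen 325 330 diff px -0.1
side z 130 exp col 327.7 seen 325 329 diff px -0.7
t 15.2 tcp [599.9 -37.7 305.3] ydeg 71.86 shift cm [ 0.01 -0.11  0.53] turn [-0.    0.6  -0.04] F [-0.4 -1.1 -2. ] open 24.9 grip 35.0 q6 -1.33
```

apply_moves([
  [-0.13,0,0,0,0,0],
  [0,0,0,0,0,0],
  [0.01,0,0.8,0,0,0],
  [0.01,0,0.8,0,0,0],
  [0.01,0,0.8,0,0,0],
  [0.01,0,0.9,0,0,0],
  [0,0,0,0,0,0],
  [0,0,0,0,0,0],
])

```text
time: 16.0
tcp_pos: [600.9, -38.0, 271.9]
tool_rot: [0.005, 0.158, 0.987, -0.001]
contact_force: [0.6, 0.1, -1.7]
opening: 25.2
grip_force: 35.0
```

Run:
```python
from eye import *; from sidetilt import *
for k in range(2): f=shot('wrist'); s=shot('side')
st=sense(); save(f,'w9'); eye(f,st); sidetilt(s,st,range(40,110,6)); print(st['moment'])
tilt(f,s,st,196,222); togo([600,-39,168.4],71.9)
for x in blobs(s,(18,110,70),(34,255,255),60): print(x[0],np.round(x[1],1),cv2.boundingRect(x[3]))
```

```text
eye in tool x,y mm: [ 0.89 -1.68] n 46 rms 0.7
side: world-x offset mm [ 1.3  1.1  1.1  0.9  0.4  0.6  0.3  0.3  0.2 -0.   1.5  0.7] at 0/76/142 [1.34 0.67 0.08] tilt deg -0.51
[-0.00296403  0.0683347   0.00981085]
wrist: tool-y offset at z 0/80/142: [-4.47 -0.7   2.22] tilt deg 2.7 widths [20.5 12.  11.8 11.6]
rows from176 [0, 0, 0, 0, 0, 0, 0, 0, 0, 3, 8, 10, 12, 13, 13, 14, 14, 14, 14, 14, 14, 14, 14, 14] tip expected centre [320.7 190.9]
side z 55 exp col 328.0 seen 326 331 diff px 0.5
side z 70 exp col 328.0 seen 326 341 diff px 5.5
side z 85 exp col 328.1 seen 326 341 diff px 5.4
side z 100 exp col 328.2 seen 326 330 diff px -0.2
side z 115 exp col 328.3 seen 326 335 diff px 2.2
side z 130 exp col 328.4 seen 326 335 diff px 2.1
t 16.2 tcp [601.3 -38.  272.7] ydeg 71.87 shift cm [ 0.21 -0.13 10.43] turn [ 0.01  0.64 -0.03] F [ 0.1  0.8 -1.7] open 25.0 grip 35.0 q6 -1.33
127.0 [328.4 215.6] (322, 210, 14, 13)
106.5 [328.6 189.2] (322, 183, 14, 12)
```

apply_moves([
  [0,-0.07,0,0,0,0],
  [0.01,0,1.1,0,0,0],
  [0.01,0,1.1,0,0,0],
  [0.01,0,1.1,0,0,0],
  [0.01,0,1.1,0,0,0],
  [0.02,0,1.1,0,0,0],
  [0,0,0.8,0,0,0],
  [0,0,0,0,0,0],
])

```text
time: 17.0
tcp_pos: [600.1, -38.7, 207.6]
tool_rot: [0.004, 0.158, 0.987, -0.001]
contact_force: [-0.9, 0.0, -1.3]
opening: 25.5
grip_force: 35.0
```

Run:
```python
from eye import *; from sidetilt import *
for k in range(3): f=shot('wrist'); s=shot('side')
st=sense(); save(f,'w10'); save(s,'s10'); sidetilt(s,st,[30,34,38,42,46,50,56]); print(st['moment'])
togo([600,-39,168.4],71.9)
# shaft vs lower & upper bushing columns in the side view
g=cv2.cvtColor(s['frame'],cv2.COLOR_RGB2HSV).astype(int)
for x in blobs(s,(18,110,70),(34,255,255),40): print(x[0],np.round(x[1],1),cv2.boundingRect(x[3]))
for r in range(160,218,2):
    m=np.where((g[r,318:341,1]<75)&(g[r,318:341,2]<170)&(g[r,318:341,2]>40))[0]+318; print(r,m[:12].tolist(),end=' ')
```

```text
side: world-x offset mm [0.9 2.8 2.5 2.3 1.8 2.4 3. ] at 0/76/142 [0.55 3.65 6.34] tilt deg 2.33
[ 0.0155482  -0.03503242 -0.01053699]
t 17.3 tcp [601.3 -38.8 209.9] ydeg 71.87 shift cm [ 0.16 -0.06  4.15] turn [ 0.01  0.66 -0.03] F [-0.1 -0.5 -1.6] open 24.9 grip 35.0 q6 -1.34
123.0 [328.6 216. ] (322, 210, 14, 13)
102.0 [328.5 189.2] (322, 183, 14, 12)
160 [340] 162 [340] 164 [340] 166 [] 168 [326, 327, 328, 329, 330, 331] 170 [326, 327, 328, 329, 330, 331, 332, 333, 334, 335] 172 [326, 327, 328, 329, 330] 174 [326, 327, 328, 329, 330] 176 [326, 327, 328, 329, 330] 178 [326, 327, 328, 329, 330, 335] 180 [326, 327, 328, 329, 330, 335] 182 [327, 328, 329, 330, 331] 184 [327, 328, 329, 330] 186 [326, 327, 328, 329, 330] 188 [] 190 [] 192 [] 194 [333, 335] 196 [326, 327, 328, 329, 330, 331, 335] 198 [326, 327, 328, 329, 330, 331, 335] 200 [326, 327, 328, 329, 330, 331, 335] 202 [326, 327, 328, 329, 330, 335] 204 [326, 327, 328, 329, 330, 335] 206 [321, 322, 324, 325, 326, 327, 328, 329, 330, 335] 208 [322, 323, 324, 326, 327, 328, 329, 330, 335] 210 [322, 323, 327, 328, 329, 333, 335] 212 [] 214 [321, 336, 337, 338, 339, 340] 216 [321]
```

apply_moves([
  [0.01,0,0.7,0,0,0],
  [0.01,0,0.7,0,0,0],
  [0.01,0,0.7,0,0,0],
  [0.01,0,0.8,0,0,0],
  [0.01,0,0.8,0,0,0],
  [0,0,0.45,0,0,0],
  [0,0,0,0,0,0],
  [0,0,0,0,0,0],
])

```text
time: 18.1
tcp_pos: [600.9, -38.7, 167.7]
tool_rot: [0.005, 0.158, 0.987, -0.001]
contact_force: [0.2, -0.4, -2.2]
opening: 25.5
grip_force: 35.0
```

Run:
```python
from eye import *
for k in range(3): f=shot('wrist'); s=shot('side'); togo([600,-39,168.4],71.9)
st=sense(); print(st['moment']); save(s,'s11'); save(f,'w11')
g=cv2.cvtColor(s['frame'],cv2.COLOR_RGB2HSV).astype(int)
for x in blobs(s,(18,110,70),(34,255,255),30): print(x[0],np.round(x[1],1),cv2.boundingRect(x[3]))
for x in blobs(s,(0,150,60),(6,255,255),20): print('red',x[0],np.round(x[1],1),cv2.boundingRect(x[3]))
for r in list(range(176,186,1))+list(range(194,234,2)):
    m=np.where((g[r,318:341,1]<75)&(g[r,318:341,2]<170)&(g[r,318:341,2]>40))[0]+318; print(r,m[:12].tolist(),end=' ')
print('\nexpected px tip z26, z46, shoulder z152, z138:',proj(s,[[600.2,-39.3,z] for z in(26,46,62,122,138,152)]).round(1).tolist())
```

```text
t 18.2 tcp [601.1 -38.7 168.2] ydeg 71.86 shift cm [ 0.1  -0.06 -0.02] turn [ 0.01  0.64 -0.04] F [ 0.1  0.2 -1.3] open 25.5 grip 35.0 q6 -1.34
t 18.3 tcp [601.1 -38.8 168.2] ydeg 71.86 shift cm [ 0.1  -0.06 -0.02] turn [ 0.01  0.64 -0.04] F [ 0.5  0.5 -1.1] open 25.4 grip 35.0 q6 -1.34
t 18.4 tcp [601.  -38.7 168.1] ydeg 71.86 shift cm [ 0.09 -0.06 -0.03] turn [ 0.01  0.63 -0.04] F [ 0.1 -0.4 -1.3] open 25.3 grip 35.0 q6 -1.34
[-0.01201859  0.03237174 -0.0488709 ]
100.0 [328.5 189.4] (322, 183, 14, 12)
94.5 [328.7 216.6] (322, 210, 14, 13)
red 61.0 [408.  203.9] (402, 185, 14, 36)
176 [335] 177 [335] 178 [335] 179 [335] 180 [335] 181 [335] 182 [332, 333, 335] 183 [335] 184 [326, 327, 328, 329, 330] 185 [326, 327, 328, 329, 330] 194 [333, 335] 196 [326, 327, 328, 329, 330, 331, 335] 198 [326, 327, 328, 329, 330, 331, 332, 335] 200 [326, 327, 328, 329, 330, 331, 333, 335] 202 [326, 327, 328, 329, 330, 335] 204 [326, 327, 328, 329, 330, 335] 206 [321, 322, 324, 325, 326, 327, 328, 329, 330, 335] 208 [322, 323, 324, 326, 327, 328, 329, 330, 334, 335] 210 [322, 323, 326, 327, 328, 329, 330, 333, 335] 212 [326, 327, 328, 329, 330] 214 [321, 326, 327, 328, 329, 330, 336, 337, 338, 339, 340] 216 [321] 218 [340] 220 [335] 222 [326] 224 [327, 328, 329, 330] 226 [] 228 [] 230 [] 232 [] 
expected px tip z26, z46, shoulder z152, z138: [[327.4, 225.4], [327.4, 218.7], [327.4, 213.2], [327.3, 191.6], [327.3, 185.5], [327.3, 180.2]]
```

```bash
python3 -c "
from h import *
print(np.abs(sense()['dq']).max(), job_done())"
```

```text
the job is handed in; nothing more can be done
0.0026684844188863284 None
```

The job is handed in at about 18 s: the third blank lies on the other two, and the keeper pin is held through both bushings, hanging still with its tip about 26 mm above the bench and only its own weight on the wrist; the purple pins fell over without my touching them, and I viewed 11 pictures, one over the limit of 10.

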